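# Trip test of the carving bench's safety switch

### The arm

A 6-joint arm with a two-finger parallel gripper is mounted at the origin on the work surface. World frame = base frame: x ahead of the robot, y to its left, z up, the work surface at z = 0. Lengths are in m, angles in rad, forces in N, time in s.
With the tool pointing down it reaches from about 0.35 to 0.925 m from the base axis. Payload 6.4 kg.
Tool frame: the origin (TCP) lies on the front face of the gripper's body, between the roots of the fingers; the fingertips stand 97 mm ahead of it and the grasp point (between the pads) lies 78 mm ahead of it; z points along the fingers, y is the line along which they close (so a half turn about z gives the same grasp; the last joint's range is limited). The gripper opens to 94 mm and grips with 3 to 60 N. Pads are 16 mm wide; open, the fingers measure 119 mm over their backs; the gripper's body (75 mm by 177 mm) begins 78 mm behind the grasp point.
Start: joints at [1.173, 0.245, 1.558, -0, 1.339, -0.174], TCP at [0.144, 0.634, 0.303] pointing down, gripper open.
Joint ranges: [-3.13, 3.13], [-1.02, 2.26], [0.13, 2.54], [-0.95, 4.09], [0.21, 2.88], [-2.74, 2.74]. Speed limits (rad/s): [2.57, 2.57, 3.14, 3.14, 3.14, 3.14].

### API

Orientations are given as a unit quaternion [w, x, y, z].
In Python, from bench import * gives the robot as it stands.
- The arm moves only by the tool arm_command, never from a script. Its argument "deltas" is a list of rows, each a list of 5 numbers: the shift along the tool's x, y, z in cm, then the turn about the tool's z in degrees, then the opening, from 0 (shut) to 1 (fully open). In form: [[tx, ty, tz, roll, hand], ...]. A call has 1 to 20 rows; each row shifts and turns the commanded pose from where the row before left it, along the tool's axes as they then stand; what a row does not reach is not made up. A row lasts 1/10 s, in which the tool goes at most 50 mm and 8.59 degrees, less where a joint would pass 70% of its speed; a pose out of reach is approached as far as the arm can. A call is refused whole if a number of a shift passes 5 or a number of a turn 8.59, either way. A call with a gripper value outside its range is refused whole. The fingers move at their own pace and stop on an object; "grip_force" is the grip in N (left out, the last holds). Time passes only in rows, so rows that do not move let the fingers close. It gives the time, the measured TCP pose, the force, the opening and the grip force at its end, in the units of the state.
- read_state(): the state, without advancing time (a new reading comes with each control period).
- capture(name): name is "scene" or "top"; returns the picture (384x512x3 uint8, red, green, blue); there is no depth.
- camera_info(name): a dict with "K" (3x3 intrinsics, pixels), "view" (4x4, takes a point from world to camera coordinates). Camera axes: x right, y down, z forward; pixel columns grow to the right and rows downward; lengths in m; the calibration is good to about 2 mm. A picture is of the moment at which its call begins. camera_info takes no time and is no camera call.
- finish_job(): hands the job in; it is judged then, once.
The state is a dict: "t": time; "qpos": joint angles; "qvel": joint speeds; "joint_efforts": joint torques, N m; "tool_pos": TCP position; "tcp_rot": TCP orientation; "ft_force": force on the tool from outside, world axes, zero at the start; "torque": the same for the moment, N m; "width": finger opening in m; "grasp_force": force on a finger pad.
Only numpy, scipy, OpenCV 4.12 (cv2) and the standard library are available. Lean on these libraries where they do the work, as an engineer would, in place of code of your own. Each camera call takes 0.05 s, during which the arm holds its last target. There are 200 camera calls.

### The job

Do the safety-switch test on the carving bench: press the blue test button until the red-handled lever drops, then lift the lever fully back up so that it stays up by itself. Then put the orange cover plate, right way up, over the button, with both pins through its holes and lying flat on its two supports. Leave the tools, cups and the carving where they are.

Things in the scene. Friction and masses are not known exactly. Their poses are not given: they have to be found in the camera images.
- housing: Grey switch box fixed to the bench, 160 x 250 x 70 mm (x, y, z). Origin: centre of its underside, on the bench. Its front (-x, three round sockets) faces the robot, turned by up to 0.35 rad; y to its left, z up. On its flat top, at the left (+y): the lever; at the right (-y): the blue button between two steel cover pins.
- test_button (a joint): Travel of the blue test button, m: 0 out, 0.010 fully in, pressed straight down. Sprung: about 1.2 N at first, 4 to 6 N near the bottom. The first 3 mm are free; at about 6 mm the lever goes over its dead centre and then falls by itself (under 1 s). The button springs back.
- button_top (a point): Centre of the top face of the blue round button, 36 mm across, which stands 14 mm above the box's top. The two pin supports stand 45 mm either side of it along the box's x.
- lever (a joint): Lever angle, rad: 0 raised (leaning 0.21 back past upright, to the box's +x, on its stop, held by its own weight), 1.15 dropped (leaning 0.94 from upright towards the box's front, -x). Dead centre at 0.21: let go beyond it, it falls down again; below it, it settles on the stop. Turns about the box's y; no latch, under 2 N at the handle lifts it.
- lever_grip (a point): Centre of the lever's red round crossbar, 18 mm thick, 64 mm long along the box's y, 100 mm from the hinge, on a flat steel arm (12 mm wide, 8 mm thick). About 153 mm above the bench when raised, 114 mm when dropped, then over the box's front half with free space under and before it.
- lever_hinge (a point): Point on the lever's hinge axis, in the lever's middle plane, inside the box 55 mm above the bench; does not move. Axes as the box's.
- cover: Loose orange cover plate, 124 x 80 x 6 mm (x, y, z), about 0.13 kg, lying flat on the bench, right way up. Origin: centre of its underside; z up. Two 13 mm through holes on its x axis, 45 mm either side of the centre. Black grip rib in its middle, 50 mm long (x), 14 mm wide (y), 6 to 36 mm above the underside. A half turn makes no difference.
- seat (a point): Where the centre of the cover's underside belongs on the box: midway between the two round supports (18 mm across), level with their tops, 20 mm above the box's top, 6 mm above the button. The cover's x must lie along this x (the box's). From each support rises a pin 8 mm thick, 14 mm tall, its last 6 mm tapering to 3 mm.
- chisel_a: Wood-carving chisel lying on the bench, about 230 mm long, 20 mm high. Origin under its handle's front part, x along it towards the blade. To be left alone.
- chisel_b: Second chisel, same kind and size. To be left alone.
- chisel_c: Third chisel, same kind and size, on the robot's side. To be left alone.
- mallet: Wooden mallet lying at the left, 240 mm long along its x, head 70 x 115 x 70 mm at its +x end. To be left alone.
- ink_pot: Small round black pot, 68 mm across, 45 mm high, standing near the cover plate. Origin: centre of its underside. To be left alone.
- paper_cup: White cup, 76 mm across, 88 mm high, standing at the right. Origin: centre of its underside. To be left alone.
- carving: Pale wood block with a carved flower, 200 x 140 x 46 mm, lying at the right. Origin: centre of its underside. To be left alone.
Not all that is in view belongs to the job. Of the things that look like the cover, the largest one is meant.

How it is judged:
By the outcome, as a careful person would: the job done as asked, in the order asked, and still so for the second after the job is handed in, with the robot touching nothing.
It also fails if it takes over 69 s, if anything falls off the work surface, if the arm or the gripper's body presses on something with over 40 N, if the wrist force passes 120 N, or if a joint passes its speed limit or range.

## Working session

There is one attempt and no reset: what is moved stays moved. The work goes in short steps, Python scripts to look and compute and a tool call to move; the robot and the scene stay as the last step left them, time stands still between calls to the robot, and variables do not carry over. Pictures are saved under pics/ and viewed, at most 10 in all, crops included, and the job is handed in when it is done.

Besides the shell and the picture viewer there is one more tool, called after "Call:" in YAML: its name, and indented under it one key for each argument. arm_command: Moves the arm, as the interface text tells. Its arguments: {"type":"object","properties":{"deltas":{"type":"array","items":{"type":"array","items":{"type":"number"}}},"grip_force":{"type":"number"}},"required":["deltas"]}

```bash
mkdir -p pics
python3 - <<'E'
from bench import *
import cv2,numpy as np
for n in("scene","top"):
    cv2.imwrite(f"pics/{n}0.png",cv2.cvtColor(capture(n),cv2.COLOR_RGB2BGR))
    c=camera_info(n);print(n,np.round(c["K"],2).tolist(),np.round(c["view"],4).tolist())
s=read_state();print(s)
E
```

```text
scene [[399.91, 0.0, 249.32], [0.0, 399.91, 193.28], [0.0, 0.0, 1.0]] [[0.4036, 0.9149, -0.0049, -0.2516], [0.7807, -0.3472, -0.5195, -0.3616], [-0.477, 0.2059, -0.8544, 1.4996], [0.0, 0.0, 0.0, 1.0]]
top [[470.84, 0.0, 254.9], [0.0, 470.84, 190.97], [0.0, 0.0, 1.0]] [[-0.0219, -0.9997, -0.012, 0.0296], [-0.9886, 0.0235, -0.1486, 0.5956], [0.1488, 0.0086, -0.9888, 1.4414], [0.0, 0.0, 0.0, 1.0]]
{'t': 0.1, 'qpos': array([ 1.17288889e+00,  2.45710094e-01,  1.55882018e+00,  5.95158728e-06,
        1.33871094e+00, -1.74077131e-01]), 'qvel': array([ 0.00105571, -0.00174379, -0.00273466,  0.00032145,  0.00160114,
        0.00156862]), 'joint_efforts': array([-1.02243088e-03, -4.16921139e+01, -3.15523124e+01,  6.86147064e-02,
        3.10366228e-02, -7.02951434e-05]), 'tool_pos': array([0.14411747, 0.63345924, 0.30171593]), 'tcp_rot': array([-2.35314763e-04,  1.11682321e-01,  9.93743619e-01, -7.89981531e-04]), 'ft_force': array([-0.96270687, -0.03998685,  0.67138617]), 'torque': array([ 0.03864586,  0.00564904, -0.00276905]), 'grasp_force': 0.0, 'width': 0.09379989108194693}
```

View pics/scene0.png

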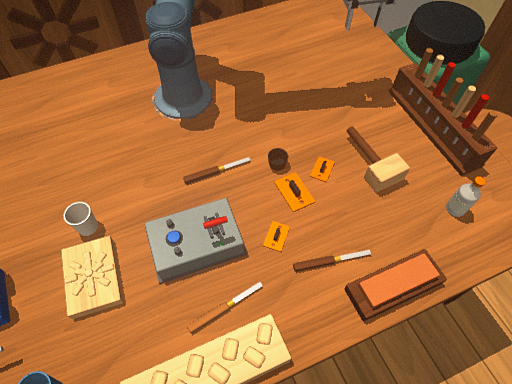

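View pics/top0.png

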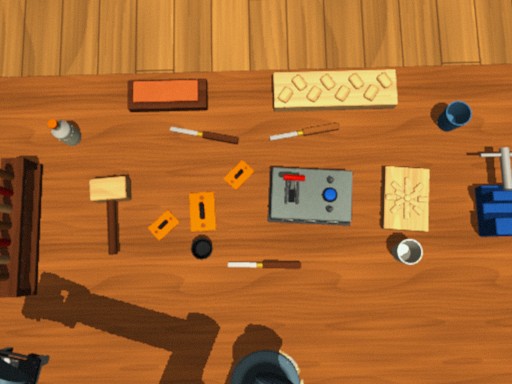

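Orange plates in the top view: A (202,211) is the biggest, B (239,174) and C (163,225) are smaller. A fits the cover because it is the largest, with the ink pot next to it. I'll confirm with a crop and measure.

```bash
cat > h.py <<'E'
from bench import *
import cv2,numpy as np
C={n:camera_info(n) for n in("scene","top")}
def ray(n,uv):
    K,V=np.array(C[n]["K"]),np.array(C[n]["view"]);R,t=V[:3,:3],V[:3,3]
    return -R.T@t, R.T@np.linalg.solve(K,[uv[0],uv[1],1])
def onz(n,uv,z):
    o,d=ray(n,uv);return o+d*(z-o[2])/d[2]
def two(a,b):
    A=np.zeros((3,3));r=np.zeros(3)
    for n,uv in(("scene",a),("top",b)):
        o,d=ray(n,uv);d=d/np.linalg.norm(d);P=np.eye(3)-np.outer(d,d);A+=P;r+=P@o
    return np.linalg.solve(A,r)
def proj(n,p):
    K,V=np.array(C[n]["K"]),np.array(C[n]["view"]);q=K@(V[:3,:3]@p+V[:3,3]);return q[:2]/q[2]
def blobs(n,im,lo,hi,amin=15):
    h=cv2.cvtColor(im,cv2.COLOR_RGB2HSV);m=cv2.inRange(h,np.array(lo),np.array(hi))
    cs,_=cv2.findContours(m,cv2.RETR_EXTERNAL,cv2.CHAIN_APPROX_NONE)
    return [(cv2.contourArea(c),cv2.minAreaRect(c),c) for c in cs if cv2.contourArea(c)>amin]
def save(name,im,x0,y0,x1,y1,k): cv2.imwrite(f"pics/{name}.png",cv2.resize(cv2.cvtColor(im[y0:y1,x0:x1],cv2.COLOR_RGB2BGR),None,fx=k,fy=k,interpolation=cv2.INTER_CUBIC))
E
python3 - <<'E'
from h import *
for n in C:
    im=capture(n)
    for nm,lo,hi in(("orange",(8,190,150),(20,255,255)),("blue",(105,150,80),(125,255,255)),("red",(0,200,110),(3,255,255)),("grey",(80,8,60),(115,75,180))):
        for a,r,c in blobs(n,im,lo,hi):
            if nm=="grey" and a<1000: continue
            z={"orange":.006,"blue":.084,"red":.153,"grey":.07}[nm]
            M=cv2.moments(c);u=(M["m10"]/M["m00"],M["m01"]/M["m00"])
            print(n,nm,a,np.round(r[0],1),np.round(u,1),"onz",np.round(onz(n,u,z),4)[:2],[np.round(onz(n,p,z)[:2],3).tolist() for p in cv2.boxPoints(r)] if nm in("orange","grey") else "")
    if n=="top": save("crop_top",im,145,150,375,260,3.4)
    else: save("crop_scene",im,140,140,350,290,3.6)
E
```

```text
scene orange 30.0 [ 19.9 371.5] [ 20.4 374.2] onz [ 0.7446 -0.6789] [[0.729, -0.715], [0.711, -0.659], [0.746, -0.644], [0.763, -0.699]]
scene orange 65.0 [380. 295.] [378.8 298.5] onz [0.9451 0.2453] [[0.92, 0.221], [0.919, 0.29], [0.956, 0.286], [0.957, 0.218]]
scene orange 19.5 [382.5 274.5] [380.7 276.1] onz [0.8932 0.2857] [[0.89, 0.254], [0.867, 0.326], [0.893, 0.332], [0.915, 0.261]]
scene orange 22.5 [495.5 270.4] [494.8 270. ] onz [1.0091 0.5913] [[1.001, 0.572], [1.006, 0.619], [1.02, 0.613], [1.015, 0.566]]
scene orange 26.0 [394.5 273. ] [395.9 272.5] onz [0.9019 0.331 ] [[0.879, 0.327], [0.889, 0.35], [0.924, 0.326], [0.913, 0.303]]
scene orange 646.0 [406.  275.5] [414.6 277.1] onz [0.9342 0.3711] [[0.886, 0.265], [0.88, 0.454], [0.956, 0.439], [0.959, 0.257]]
scene orange 37.5 [418.  259.2] [416.7 259.2] onz [0.8923 0.4088] [[0.883, 0.392], [0.883, 0.438], [0.905, 0.433], [0.905, 0.388]]
scene orange 498.5 [277.  235.7] [276.  235.6] onz [0.6605 0.0708] [[0.671, 0.019], [0.604, 0.081], [0.653, 0.129], [0.718, 0.066]]
scene orange 19.0 [283.7 213.6] [285.8 213.6] onz [0
[... 824 characters left out ...]
 0.819], [0.107, 0.285], [-0.099, 0.363]]
top orange 29.5 [ 64.  295.5] [ 64.  293.6] onz [0.2893 0.6249] [[0.301, 0.635], [0.3, 0.616], [0.266, 0.615], [0.267, 0.634]]
top orange 96.0 [497.2 170. ] [497.3 169.8] onz [ 0.6526 -0.7707] [[0.691, -0.761], [0.693, -0.779], [0.613, -0.779], [0.611, -0.761]]
top orange 129356.0 [255.5 223. ] [283.8 208.7] onz [ 0.5422 -0.0756] [[1.062, 0.873], [1.016, -0.852], [-0.005, -0.747], [0.024, 0.812]]
top blue 649.0 [496.5 218. ] [499.7 216. ] onz [ 0.4959 -0.7239] 
top blue 101.0 [330. 194.] [329.8 194. ] onz [ 0.5753 -0.2134] 
top blue 258.0 [496.  192.5] [498.2 192.8] onz [ 0.5668 -0.7263] 
top red 79.5 [293.5 177. ] [293.3 177. ] onz [ 0.6185 -0.0986]
```

View pics/crop_top.png

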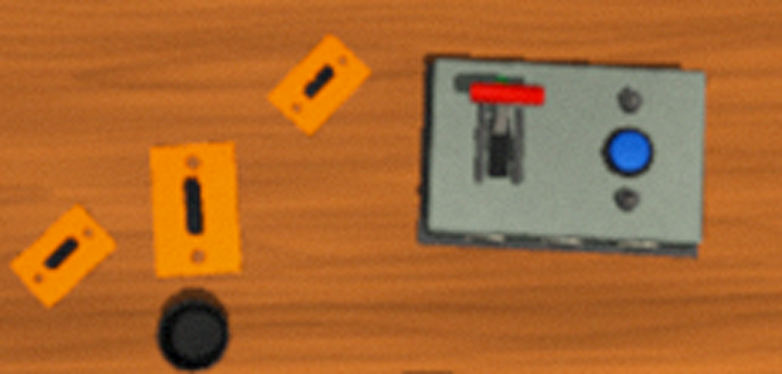

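View pics/crop_scene.png

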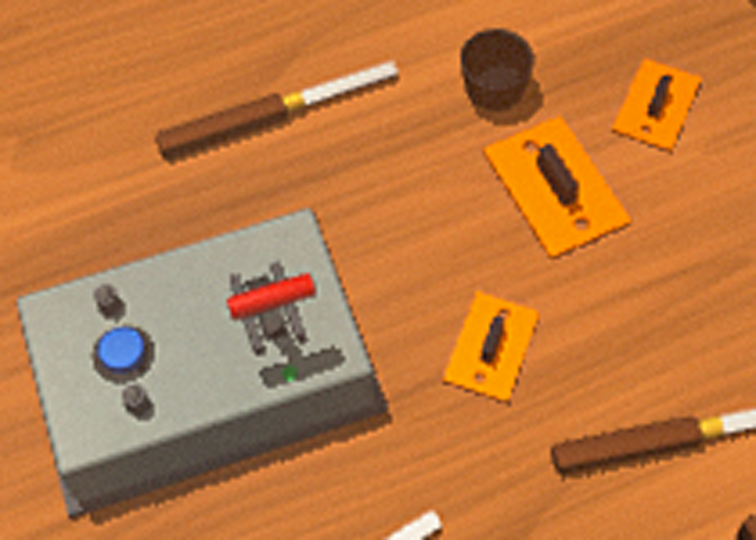

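A is confirmed as the cover: it's the largest, crop (195,208), and lies next to the ink pot. In the crop the button is at (629,151), the pins at (628,100) and (626,198), and the lever bar at (508,94). Next I'll measure these precisely.

Run:
```python
from h import *
T,S=capture("top"),capture("scene")
hT,hS=[cv2.cvtColor(i,cv2.COLOR_RGB2HSV) for i in(T,S)]
print("px",hT[200,195],hT[250,150],hT[200,300],hS[200,300],hS[180,260],hS[230,200])
def quad(n,h,lo,hi,pt,z):
    m=cv2.inRange(h,lo,hi);m=cv2.morphologyEx(m,cv2.MORPH_CLOSE,np.ones((5,5)))
    cs,_=cv2.findContours(m,cv2.RETR_EXTERNAL,cv2.CHAIN_APPROX_NONE)
    c=max((c for c in cs if cv2.pointPolygonTest(c,pt,False)>=0 and cv2.contourArea(c)<8000),key=cv2.contourArea,default=None)
    if c is None: print(n,"none");return
    w=np.array([onz(n,p[0],z)[:2] for p in c],np.float32)*1000
    r=cv2.minAreaRect(w);M=cv2.moments(w)
    print(n,pt,"area",cv2.contourArea(c),"rect",np.round(r[0],1),np.round(r[1],1),round(r[2],2),"cent",M["m10"]/M["m00"],M["m01"]/M["m00"])
for n,h,pts in(("top",hT,[(202,211),(239,174),(163,225)]),("scene",hS,[(295,191),(276,236),(322,169)])):
    for p in pts: quad(n,h,np.array((10,200,215)),np.array((25,255,255)),p,.006)
quad("top",hT,np.array((20,0,110)),np.array((130,90,200)),(310,215),.07)
quad("scene",hS,np.array((20,0,110)),np.array((130,90,200)),(195,230),.07)
print("button",np.round(two((173.2,236.2),(329.8,194)),4),"bar",np.round(two((214.2,221.6),(293.3,177)),4))
for a,b in(((140+108/3.6,140+290/3.6),(145+628/3.4,150+98/3.4)),((140+137/3.6,140+393/3.6),(145+626/3.4,150+196/3.4))): print(a,b)
print("pins top onz.1", [np.round(onz("top",(145+x/3.4,150+y/3.4),.098)[:2],4) for x,y in((628,98),(626,196))])
# ridge of bar
for n,im in(("top",T),("scene",S)):
    for a,r,c in blobs(n,im,(0,200,110),(3,255,255)):
        print(n,np.round(cv2.fitLine(c,2,0,.01,.01).ravel(),3),np.round(r[1],1))
# rib: dark pixels inside plate
for n,h,(x0,y0,x1,y1) in(("top",hT,(192,195,213,225)),("scene",hS,(280,175,312,205))):
    m=(h[y0:y1,x0:x1,2]<90);yy,xx=np.nonzero(m);print(n,"rib",xx.mean()+x0,yy.mean()+y0,m.sum())
```

```text
px [ 17 255 240] [ 13 198 178] [ 48  22 151] [ 14 255 239] [ 12 177 217] [ 30  25 171]
top (202, 211) area 908.0 rect [540.5 188. ] [124.9  81.6] 1.97 cent 540.4783595217093 188.16694930863866
top (239, 174) area 428.5 rect [657.6  68.5] [56.1 88. ] 44.39 cent 657.460665831083 68.77554118118618
top (163, 225) area 437.5 rect [499.8 313.4] [57.4 88.1] 41.6 cent 499.52728771568206 313.6430813712095
scene (295, 191) area 808.0 rect [541.2 192.1] [126.1  81.8] 2.36 cent 541.020154468195 191.84311598402988
scene (276, 236) area 467.5 rect [659.6  71.9] [57.  87.4] 45.62 cent 659.8027137991116 71.63665180503781
scene (322, 169) area 344.5 rect [501.7 316.3] [57.2 87.2] 42.65 cent 501.6224343018935 316.51717930893057
top (310, 215) area 3880.0 rect [ 575.8 -158.5] [245.2 161.8] 85.95 cent 577.956125175274 -158.7582907912283
scene (195, 230) area 4234.0 rect [ 583.1 -156.4] [246.2 156.6] 85.85 cent 583.0545114195082 -156.27222409467896
button [ 0.5761 -0.2121  0.0813] bar [ 0.6183 -0.0981  0.1551]
(170.0, 220.55555555555554) (329.7058823529412, 178.8235294117647)
(178.05555555555554, 249.16666666666666) (329.11764705882354, 207.64705882352942)
pins top onz.1 [array([ 0.6201, -0.2132]), array([ 0.5319, -0.2075])]
top [9.99000e-01 4.60000e-02 2.93766e+02 1.77128e+02] [21.1  5.1]
scene [  0.951  -0.309 214.424 221.695] [ 5.4 23.4]
scene [9.45000e-01 3.27000e-01 4.84571e+02 9.68570e+01] [4. 7.]
top rib 201.47457627118644 210.3728813559322 59
scene rib 294.2054794520548 188.68493150684932 73
```

Call:
arm_command:
  deltas:
    - [0,0,0,-4.4,0]
    - [0,0,0,-4.4,0]
    - [-2.05,-3.4,0,0,0]
    - [-2.05,-3.4,0,0,0]
    - [-2.05,-3.4,0,0,0]
    - [-2.05,-3.4,0,0,0]
    - [-2.05,-3.4,0,0,0]
    - [-2.05,-3.4,0,0,0]
    - [-2.05,-3.4,0,0,0]
    - [-2.05,-3.4,0,0,0]
    - [-2.05,-3.4,0,0,0]
    - [-2.05,-3.4,0,0,0]
    - [-2.05,-3.4,0,0,0]
    - [-2.05,-3.4,0,0,0]
    - [-2.05,-3.4,0,0,0]
    - [-2.05,-3.4,0,0,0]
    - [-2.05,-3.4,0,0,0]
    - [-2.05,-3.4,0,0,0]
    - [-2.05,-3.4,0,0,0]
    - [-2.05,-3.4,0,0,0]

```text
t: 2.3
tool_pos: [0.4699, -0.0042, 0.3028]
tcp_rot: [0.0, 0.035, 0.999, 0.0]
ft_force: [0.4, -0.6, -0.4]
width: 0.0006
grasp_force: 0.0
```

```bash
cat >> h.py <<'E'
from scipy.spatial.transform import Rotation as Ro
def need(p,yaw_y=None):
    s=read_state();R=Ro.from_quat(np.roll(s["tcp_rot"],-1)).as_matrix()
    d=R.T@(np.array(p)-s["tool_pos"])*100
    a=np.degrees(np.arctan2(R[1,1],R[0,1]))
    print("t",round(s["t"],2),"tcp",np.round(s["tool_pos"],4),"yangle",round(a,2),"need cm",np.round(d,2),"roll",None if yaw_y is None else round(a-yaw_y,2),"F",np.round(s["ft_force"],1),"w",round(s["width"],4),"tilt",np.round(R[:,2],3))
E
python3 -c "
from h import *
need((.5765,-.212,.205),86)"
```

```text
t 2.3 tcp [ 0.4699 -0.0042  0.3028] yangle 85.95 need cm [-12.1  -19.97   9.79] roll -0.05 F [ 0.4 -0.6 -0.4] w 0.0006 tilt [ 0.001 -0.    -1.   ]
```

Call:
arm_command:
  deltas:
    - [-2.02,-3.33,0,0,0]
    - [-2.02,-3.33,0,0,0]
    - [-2.02,-3.33,0,0,0]
    - [-2.02,-3.33,0,0,0]
    - [-2.02,-3.33,0,0,0]
    - [-2.02,-3.33,0,0,0]
    - [0,0,2.5,0,0]
    - [0,0,2.5,0,0]
    - [0,0,2.5,0,0]
    - [0,0,2.3,0,0]
    - [0,0,0,0,0]
    - [0,0,0,0,0]

```text
t: 3.5
tool_pos: [0.5764, -0.2104, 0.2049]
tcp_rot: [-0.0, 0.035, 0.999, 0.0]
ft_force: [-0.1, -0.6, 1.1]
width: 0.0005
grasp_force: 0.0
```

Run:
```python
from h import *
need((.5765,-.212,.182),86)
S=capture("scene");save("press",S,140,140,350,290,3.6)
```

```text
t 3.5 tcp [ 0.5764 -0.2104  0.2049] yangle 85.98 need cm [-0.02 -0.16  2.29] roll -0.02 F [-0.1 -0.6  1.1] w 0.0005 tilt [-0.  0. -1.]
```

View pics/press.png

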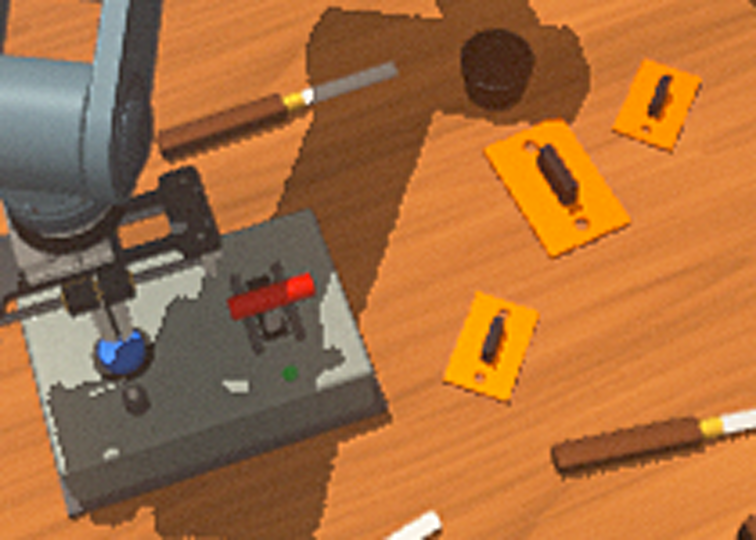

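The shut fingertips are over the button, crop (118,340), and the lever is still raised, its bar at (270,297). Pressing now.

Call:
arm_command:
  deltas:
    - [0,0,1,0,0]
    - [0,0,1,0,0]
    - [0,0,0.3,0,0]
    - [0,0,0.3,0,0]
    - [0,0,0.2,0,0]
    - [0,0,0.2,0,0]
    - [0,0,0.2,0,0]
    - [0,0,0,0,0]

```text
t: 4.35
tool_pos: [0.5762, -0.2103, 0.1725]
tcp_rot: [-0.0, 0.035, 0.999, 0.0]
ft_force: [-2.7, 2.8, 3.5]
width: 0.0004
grasp_force: 1.8
```

Run:
```python
from h import *
need((.5765,-.212,.205),86)
for n in C:
  for a,r,c in blobs(n,capture(n),(0,180,60),(4,255,255)): 
    if r[1][0]*r[1][1]>60 : print(n,np.round(r[0],1),a)
print(proj("scene",np.array([.516,-.091,.114])),proj("scene",np.array([.618,-.098,.153])))
```

```text
t 4.35 tcp [ 0.5762 -0.2103  0.1725] yangle 85.98 need cm [-0.04 -0.17 -3.25] roll -0.02 F [-2.7  2.8  3.5] w 0.0004 tilt [-0.  0. -1.]
scene [210.3 203.9] 84.5
scene [475.1 110.6] 209.0
scene [443.8  78.9] 177.0
top [292.5 200.5] 83.5
top [  5.7 192.6] 48.0
[204.61018514 198.05678881] [214.19042125 221.88555776]
```

Call:
arm_command:
  deltas:
    - [0,0,0,0,0]
    - [0,0,0,0,0]
    - [0,0,-1.5,0,0]
    - [0,0,-3,0,0]
    - [0,0,-3,0,0]
    - [0,0,0,0,0]
    - [0,0,0,0,0]
    - [0,0,0,0,0]

```text
t: 5.25
tool_pos: [0.5758, -0.2101, 0.2463]
tcp_rot: [-0.001, 0.035, 0.999, 0.0]
ft_force: [-0.7, -0.2, 0.0]
width: 0.0002
grasp_force: 0.0
```

Run:
```python
from h import *
uv={}
for n in C:
  for a,r,c in blobs(n,capture(n),(0,180,60),(4,255,255)): 
    if (170<r[0][0]<320): print(n,np.round(r[0],1),a);uv[n]=r[0]
print(np.round(two(uv["scene"],uv["top"]),4))
need((.48,-.0885,.245),86)
```

```text
scene [207.5 197.4] 63.0
top [291.  212.5] 75.5
[ 0.5187 -0.087   0.1185]
t 5.35 tcp [ 0.5757 -0.2101  0.2459] yangle 85.97 need cm [10.4  11.45  0.13] roll -0.03 F [-0.8 -0.1 -0.5] w 0.0002 tilt [-0.002  0.001 -1.   ]
```

The lever has dropped: its bar is at about (0.518, -0.088, 0.117). I'll go in front of it and push it back up.

Call:
arm_command:
  deltas:
    - [2.7,2.85,0,0,0]
    - [2.7,2.85,0,0,0]
    - [2.7,2.85,0,0,0]
    - [2.6,2.85,0,0,0]
    - [0,0,2,0,0]
    - [0,0,2,0,0]
    - [0,0,2,0,0]
    - [0,0,0,0,0]
    - [-0.4,0,0,0,0]
    - [-0.4,0,0,0,0]
    - [-0.4,0,0,0,0]
    - [-0.4,0,0,0,0]
    - [-0.4,0,0,0,0]
    - [-0.4,0,0,0,0]
    - [-0.4,0,0,0,0]
    - [-0.4,0,0,0,0]
    - [0,0,0,0,0]

```text
t: 7.05
tool_pos: [0.5025, -0.0909, 0.1877]
tcp_rot: [-0.015, 0.034, 0.999, 0.001]
ft_force: [-44.4, -0.1, 36.6]
width: 0.0004
grasp_force: 22.6
```

Run:
```python
from h import *
uv={}
for n in C:
  im=capture(n)
  if n=="scene": save("push",im,140,140,350,290,3)
  for a,r,c in blobs(n,im,(0,180,60),(4,255,255)): 
    if (170<r[0][0]<320): print(n,np.round(r[0],1),a);uv[n]=r[0]
need((.60,-.0965,.185),86)
```

```text
scene [205.4 198.3] 82.5
t 7.15 tcp [ 0.5024 -0.0909  0.1877] yangle 86.14 need cm [-9.78  0.1  -0.02] roll 0.14 F [-41.9  -0.3  35.7] w 0.0004 tilt [-0.029  0.003 -1.   ]
```

View pics/push.png

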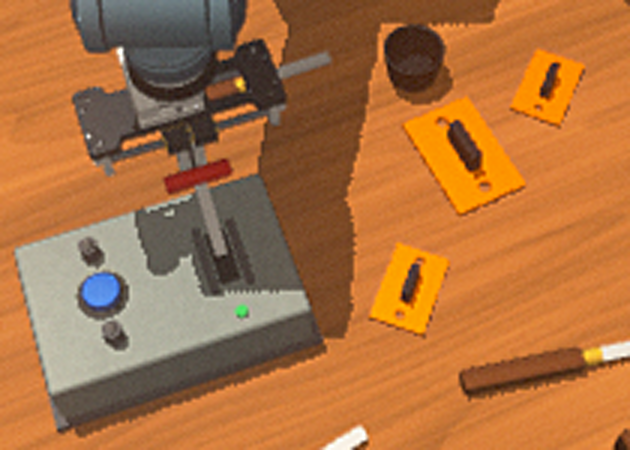

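Pushing straight back jams by friction (44 N) while the lever stays down: bar at crop (197,175). I'll back off and follow the bar's arc upward instead.

Call:
arm_command:
  deltas:
    - [0.6,0,0,0,0]
    - [0.6,0,0,0,0]
    - [0,0,0,0,0]
    - [-0.2,0,0,0,0]
    - [-0.45,0,-0.53,0,0]
    - [-0.45,0,-0.54,0,0]
    - [-0.56,0,-0.5,0,0]
    - [-0.56,0,-0.5,0,0]
    - [0,0,0,0,0]

```text
t: 8.05
tool_pos: [0.5211, -0.0924, 0.2095]
tcp_rot: [0.001, 0.035, 0.999, -0.0]
ft_force: [-1.6, -0.6, 1.5]
width: 0.0004
grasp_force: 0.7
```

```bash
cat > lev.py <<'E'
from h import *
uv={}
for n in C:
  im=capture(n)
  for a,r,c in blobs(n,im,(0,180,60),(4,255,255)): 
    if (170<r[0][0]<320): uv[n]=r[0]
print({k:np.round(v,1) for k,v in uv.items()})
for q in(.94,.8,.65,.5,.35,.2,0,-.21): print(q,np.round(proj("scene",np.array([.597-.1*np.sin(q),-.093,.055+.1*np.cos(q)])),1))
need((.60,-.0965,.185),86)
E
python3 lev.py
```

```text
{'scene': array([206.8, 200.5])}
0.94 [204.  198.4]
0.8 [204.7 199. ]
0.65 [205.8 200.3]
0.5 [207.1 202.5]
0.35 [208.7 205.3]
0.2 [210.4 208.8]
0 [213.  214.4]
-0.21 [215.9 221.2]
t 8.15 tcp [ 0.5201 -0.0922  0.2084] yangle 85.99 need cm [-8.    0.13  2.35] roll -0.01 F [-1.1 -0.4 -0.5] w 0.0005 tilt [ 0. -0. -1.]
```

Call:
arm_command:
  deltas:
    - [-0.63,0,-0.41,0,0]
    - [-0.63,0,-0.41,0,0]
    - [-0.69,0,-0.31,0,0]
    - [-0.69,0,-0.31,0,0]
    - [-0.72,0,-0.2,0,0]
    - [-0.72,0,-0.2,0,0]
    - [-0.75,0,-0.1,0,0]
    - [-0.75,0,-0.1,0,0]
    - [0,0,0,0,0]

```text
t: 9.05
tool_pos: [0.5762, -0.0962, 0.2289]
tcp_rot: [0.0, 0.035, 0.999, -0.0]
ft_force: [0.9, 0.1, -0.2]
width: 0.0002
grasp_force: 0.0
```

```bash
python3 lev.py
```

```text
{'scene': array([212.4, 214.8])}
0.94 [204.  198.4]
0.8 [204.7 199. ]
0.65 [205.8 200.3]
0.5 [207.1 202.5]
0.35 [208.7 205.3]
0.2 [210.4 208.8]
0 [213.  214.4]
-0.21 [215.9 221.2]
t 9.15 tcp [ 0.5754 -0.096   0.2285] yangle 85.98 need cm [-2.46  0.12  4.35] roll -0.02 F [ 0.3 -0.3 -0.5] w 0.0005 tilt [-0.  0. -1.]
```

Near dead centre. I'll push on gently to the stop, then back away.

Call:
arm_command:
  deltas:
    - [-0.5,0,0,0,0]
    - [-0.5,0,0,0,0]
    - [-0.5,0,0.1,0,0]
    - [-0.4,0,0.1,0,0]
    - [-0.3,0,0,0,0]
    - [0,0,0,0,0]
    - [0,0,0,0,0]

```text
t: 9.85
tool_pos: [0.5973, -0.0975, 0.2267]
tcp_rot: [-0.0, 0.035, 0.999, 0.0]
ft_force: [-0.1, 0.7, -0.3]
width: 0.0004
grasp_force: 0.0
```

Call:
arm_command:
  deltas:
    - [2,0,0,0,0]
    - [2,0,0,0,0]
    - [2,0,0,0,0]
    - [0,0,-3,0,0]
    - [0,0,-3,0,0]

```text
t: 10.35
tool_pos: [0.5361, -0.093, 0.2864]
tcp_rot: [-0.001, 0.035, 0.999, 0.0]
ft_force: [1.9, -0.3, 0.4]
width: 0.0003
grasp_force: 0.0
```

Run:
```python
from h import *
uv={}
for n in C:
  im=capture(n)
  for a,r,c in blobs(n,im,(0,180,60),(4,255,255)): 
    if (170<r[0][0]<320): print(n,np.round(r[0],1),a)
need((.541,.190,.15),92.1)
```

```text
scene [214.8 221.9] 104.5
t 10.45 tcp [ 0.539  -0.094   0.2917] yangle 85.98 need cm [ 1.91 28.38 14.08] roll -6.12 F [ 0.3 -0.4 -0.3] w 0.0006 tilt [ 0.008 -0.003 -1.   ]
```

The lever is back at its original pixel and stays there by itself. Next, the cover.

Call:
arm_command:
  deltas:
    - [0,0,0,-6.1,0.5]
    - [-0.2,4,0,0,0.5]
    - [-0.2,4,0,0,0.5]
    - [-0.2,4,0,0,0.5]
    - [-0.2,4,0,0,0.5]
    - [-0.2,4,0,0,0.5]
    - [-0.2,4,0,0,0.5]
    - [0,4.4,0,0,0.5]
    - [0,0,3,0,0.5]
    - [0,0,4,0,0.5]
    - [0,0,4,0,0.5]
    - [0,0,2,0,0.5]
    - [0,0,0,0,0.5]
    - [0,0,0,0,0.5]

```text
t: 11.85
tool_pos: [0.5391, 0.1908, 0.1568]
tcp_rot: [-0.0, -0.018, 1.0, -0.0]
ft_force: [-1.1, 0.3, 0.8]
width: 0.0473
grasp_force: 0.0
```

Run:
```python
from h import *
need((.541,.190,.107),92.1)
S=capture("scene");save("overcover",S,230,120,350,210,5)
```

```text
t 11.85 tcp [0.5391 0.1908 0.1568] yangle 92.07 need cm [-0.19 -0.09  4.98] roll -0.03 F [-1.1  0.3  0.8] w 0.0473 tilt [-0. -0. -1.]
```

View pics/overcover.png

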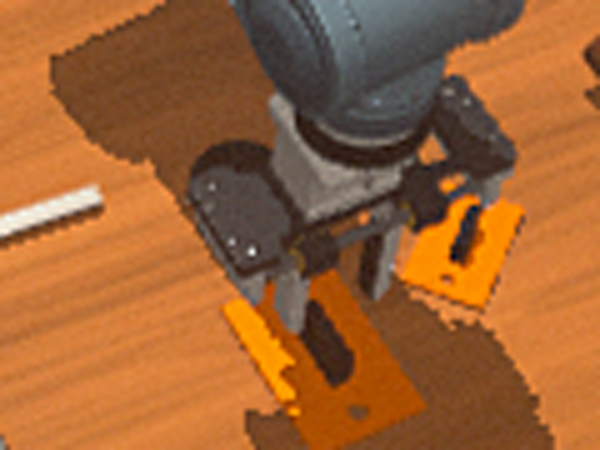

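The fingers straddle the rib at crop (328,340). Descend and grip.

Call:
arm_command:
  deltas:
    - [-0.2,-0.1,1.5,0,0.5]
    - [0,0,1.5,0,0.5]
    - [0,0,1.2,0,0.5]
    - [0,0,0.6,0,0.5]
    - [0,0,0,0,0.5]
    - [0,0,0,0,0]
    - [0,0,0,0,0]
    - [0,0,0,0,0]
    - [0,0,0,0,0]
    - [0,0,0,0,0]
  grip_force: 30

```text
t: 12.9
tool_pos: [0.5414, 0.1899, 0.1091]
tcp_rot: [0.0, -0.018, 1.0, -0.0]
ft_force: [-0.5, -0.4, 1.4]
width: 0.0139
grasp_force: 30.0
```

Call:
arm_command:
  deltas:
    - [0,0,-1,0,0]
    - [0,0,-3,0,0]
    - [0,0,-4,0,0]
    - [0,0,-4,0,0]
    - [0,0,-2,0,0]
    - [0,0,0,0,0]

```text
t: 13.5
tool_pos: [0.5428, 0.1903, 0.2532]
tcp_rot: [0.004, -0.018, 1.0, 0.001]
ft_force: [0.8, -0.7, -1.3]
width: 0.0133
grasp_force: 30.0
```

Run:
```python
from h import *
need((.5765,-.212,.238),86)
```

```text
t 13.5 tcp [0.5428 0.1903 0.2532] yangle 92.08 need cm [ -1.9  -40.32   1.5 ] roll 6.08 F [ 0.8 -0.7 -1.3] w 0.0133 tilt [ 0.008  0.001 -1.   ]
```

Call:
arm_command:
  deltas:
    - [0,0,-3,3,0]
    - [0,0,-2,3.1,0]
    - [-0.62,-3.98,0,0,0]
    - [-0.62,-3.98,0,0,0]
    - [-0.62,-3.98,0,0,0]
    - [-0.62,-3.98,0,0,0]
    - [-0.62,-3.98,0,0,0]
    - [-0.62,-3.98,0,0,0]
    - [-0.62,-3.98,0,0,0]
    - [-0.62,-3.98,0,0,0]
    - [-0.62,-3.98,0,0,0]
    - [-0.62,-3.98,0,0,0]
    - [0,0,2,0,0]
    - [0,0,2,0,0]
    - [0,0,1.5,0,0]
    - [0,0,0,0,0]
    - [0,0,0,0,0]

```text
t: 15.2
tool_pos: [0.5749, -0.211, 0.2432]
tcp_rot: [-0.001, 0.035, 0.999, 0.0]
ft_force: [-0.4, 0.3, -1.1]
width: 0.0135
grasp_force: 30.0
```

Run:
```python
from h import *
need((.5765,-.212,.225),86)
S=capture("scene");save("overpins",S,130,160,270,265,5.5)
```

```text
t 15.2 tcp [ 0.5749 -0.211   0.2432] yangle 86.01 need cm [-0.17 -0.09  1.82] roll 0.01 F [-0.4  0.3 -1.1] w 0.0135 tilt [-0.001  0.001 -1.   ]
```

View pics/overpins.png

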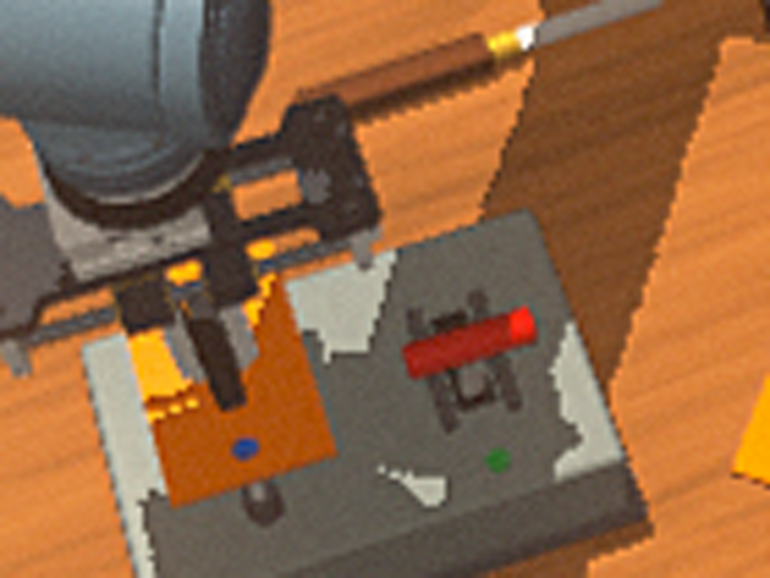

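The cover hangs level above the button. The far hole is at crop (245,449), with the button's blue showing through it, and the far pin is at (263,495). I'll compare hole and pin in the same camera.

Run:
```python
from h import *
S=capture("scene");h=cv2.cvtColor(S,cv2.COLOR_RGB2HSV)
s=read_state();zt=s["tool_pos"][2]-.1091+.006
m=cv2.inRange(h,np.array((5,200,60)),np.array((25,255,255)))
x0,y0,x1,y1=168,236,181,247
hole=(m[y0:y1,x0:x1]==0).astype(np.uint8)
print(hole)
n,l,st,ce=cv2.connectedComponentsWithStats(hole);print(st.tolist(),np.round(ce+[x0,y0],2).tolist())
for i in range(1,n):
    p=onz("scene",ce[i]+[x0,y0],zt)[:2];print(i,"hole",np.round(p,4),"minus tcp",np.round(p-s["tool_pos"][:2],4))
for c in((170,505),(335,455)):
    print("corner",np.round(onz("scene",(130+c[0]/5.5,160+c[1]/5.5),zt)[:2],4))
e=np.array([.9976,-.0698])
for b in((.578,-.2102),): print("pinexp",np.array(b)+.045*e,np.array(b)-.045*e, proj("scene",np.append(np.array(b)+.045*e,.104)))
```

```text
[[0 0 0 0 0 0 0 0 0 0 0 0 0]
 [0 0 0 0 0 0 0 0 0 0 0 0 0]
 [0 0 0 0 0 0 0 0 0 0 0 0 0]
 [0 0 0 0 0 1 1 1 0 0 0 0 0]
 [0 0 0 0 1 1 1 1 1 0 0 0 0]
 [0 0 0 0 1 1 1 1 1 0 0 0 0]
 [0 0 0 0 1 1 1 1 1 0 0 0 0]
 [0 0 0 0 0 1 1 1 0 0 0 0 0]
 [0 0 0 0 0 0 0 0 0 0 0 0 0]
 [0 0 0 0 0 0 0 0 0 0 0 0 0]
 [0 0 0 0 0 0 0 0 0 0 0 1 1]]
[[0, 0, 13, 11, 120], [4, 3, 5, 5, 21], [11, 10, 2, 1, 2]] [[173.91, 240.92], [174.0, 241.0], [179.5, 246.0]]
1 hole [ 0.6218 -0.2123] minus tcp [ 0.0462 -0.0009]
2 hole [ 0.641  -0.2037] minus tcp [0.0654 0.0076]
corner [ 0.637  -0.2524]
corner [ 0.6442 -0.1737]
pinexp [ 0.622892 -0.213341] [ 0.533108 -0.207059] [176.08541182 247.37986078]
```

Hole and pin agree to about 1 mm. Correct by that and descend.

Call:
arm_command:
  deltas:
    - [-0.1,-0.1,1,0,0]
    - [0,0,1,0,0]
    - [0,0,0.4,0,0]
    - [0,0,0.4,0,0]
    - [0,0,0.4,0,0]
    - [0,0,0.4,0,0]
    - [0,0,0,0,0]

```text
t: 16.0
tool_pos: [0.5758, -0.2123, 0.2071]
tcp_rot: [-0.0, 0.035, 0.999, 0.0]
ft_force: [-0.2, 0.5, -1.5]
width: 0.014
grasp_force: 30.0
```

Run:
```python
from h import *
need((.5765,-.212,.199),86)
print(read_state()["torque"])
S=capture("scene");save("lowered",S,130,160,270,265,5.5)
```

```text
t 16.0 tcp [ 0.5758 -0.2123  0.2071] yangle 85.98 need cm [-0.07  0.04  0.81] roll -0.02 F [-0.2  0.5 -1.5] w 0.014 tilt [-0.001  0.001 -1.   ]
[0.036933   0.05429234 0.0012223 ]
```

View pics/lowered.png

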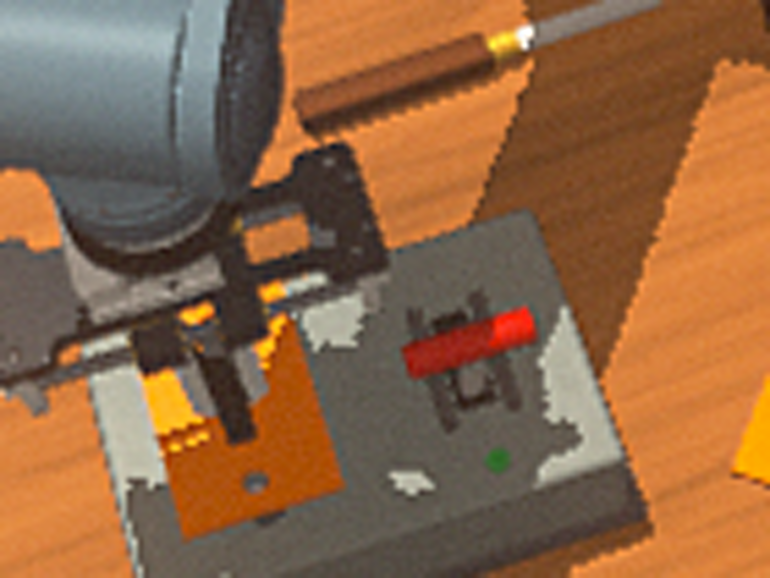

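The pin shows in the hole at crop (255,482) and there is no contact force. Continue down to the supports.

Call:
arm_command:
  deltas:
    - [0,0,0.2,0,0]
    - [0,0,0.2,0,0]
    - [0,0,0.2,0,0]
    - [0,0,0.15,0,0]
    - [0,0,0.1,0,0]
    - [0,0,0,0,0]

```text
t: 16.65
tool_pos: [0.576, -0.2125, 0.1993]
tcp_rot: [0.0, 0.035, 0.999, -0.0]
ft_force: [0.2, -0.1, -2.8]
width: 0.0137
grasp_force: 30.0
```

Call:
arm_command:
  deltas:
    - [0,0,0.1,0,0]
    - [0,0,0.1,0,0]
    - [0,0,0,0,0]

```text
t: 16.95
tool_pos: [0.5762, -0.2126, 0.1991]
tcp_rot: [-0.0, 0.035, 0.999, -0.0]
ft_force: [-5.3, 2.2, 8.2]
width: 0.014
grasp_force: 30.0
```

Seated at the expected height with 8 N of contact. Release and retreat.

Call:
arm_command:
  deltas:
    - [0,0,-0.1,0,0]
    - [0,0,0,0,0.4]
    - [0,0,0,0,0.4]
    - [0,0,0,0,0.4]
    - [0,0,0,0,0.4]
    - [0,0,0,0,0.4]
    - [0,0,-1,0,0.4]
    - [0,0,-2,0,0.4]
    - [0,0,-4,0,0.4]
    - [0,0,-4,0,0.4]
    - [3,0,-4,0,0.4]
    - [4,0,-2,0,0.4]
    - [4,0,0,0,0.4]
    - [4,0,0,0,0.4]
    - [0,0,0,0,0.4]

```text
t: 18.45
tool_pos: [0.4235, -0.2012, 0.3688]
tcp_rot: [0.0, 0.036, 0.999, -0.0]
ft_force: [0.2, -0.4, -0.1]
width: 0.0377
grasp_force: 0.0
```

Run:
```python
from h import *
S=capture("scene");save("final",S,130,120,350,285,3.6)
T=capture("top")
for n,im,pt in(("scene",S,(175,235)),("top",T,(330,194))):
    m=cv2.inRange(cv2.cvtColor(im,cv2.COLOR_RGB2HSV),np.array((8,200,120)),np.array((25,255,255)))
    m=cv2.morphologyEx(m,cv2.MORPH_CLOSE,np.ones((5,5)))
    for c in cv2.findContours(m,0,1)[0]:
        if cv2.contourArea(c)>100 and abs(cv2.pointPolygonTest(c,pt,True))<25 and cv2.contourArea(c)<3000:
            r=cv2.minAreaRect(np.array([onz(n,p[0],.096)[:2]*1000 for p in c],np.float32));print(n,np.round(r[0],1),np.round(r[1],1),r[2])
need((.5,-.2,.3))
```

```text
scene [ 576.9 -210.3] [ 78.2 125.2] 86.34680938720703
t 18.55 tcp [ 0.4262 -0.202   0.3693] yangle 85.93 need cm [-7.34  0.73  6.95] roll None F [ 0.3 -0.2 -0.1] w 0.0378 tilt [ 0.002 -0.001 -1.   ]
```

View pics/final.png

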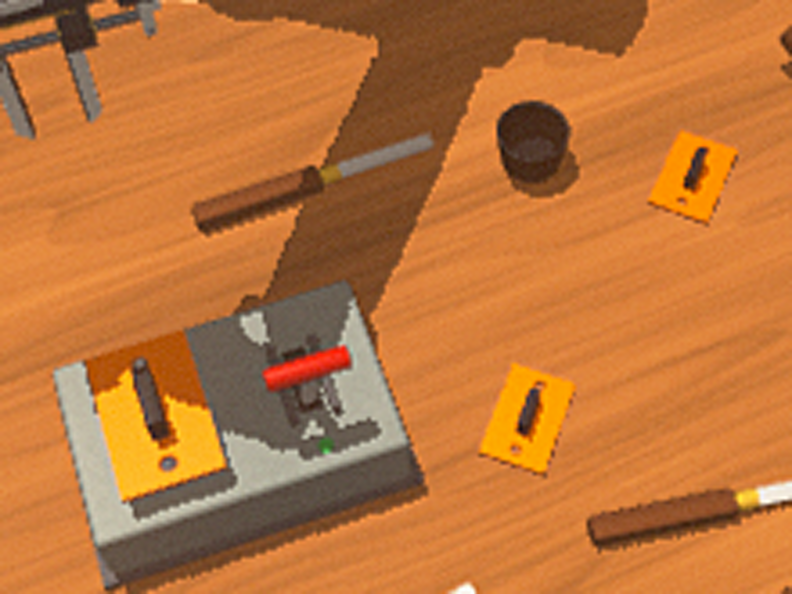

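The cover lies flat over the button with the pin in its hole, crop (168,463); size and height fit the expected z. The lever is up at (308,368) and everything else is untouched.

```bash
python3 -c "
from bench import *
print(finish_job())"
```

```text
the job is handed in; nothing more can be done
None
```

The job is handed in: the button test dropped the lever, the lever is back up and holding by itself, and the cover lies flat on its supports over the button. One push on the lever jammed at 44 N at the fingers, and I backed off and followed its arc instead.

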